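Hang the blue gauge arm on the slotted upright

TASK

Hang the blue gauge arm on the slotted upright of the granite stand: push its two hook tabs through the two slots until its back plate meets the upright, then lower it (do not let it drop) until the hooks are fully down behind the upright, and let go so that it hangs there by itself. Leave the orange arm where it stands.

Things in the scene. Friction and masses are not known exactly. Their poses are not given: they have to be found in the camera images.
- blue_arm: Blue gauge arm, 0.35 kg, standing on the table. Origin: underside, middle of its back plate's rear face; x from beam through plate towards the hooks (push-in direction), y left, z up. mm: plate 80 wide (y), 85 tall, 6 thick; beam to grip 24 wide, 40 tall from the underside, x -6 to -125, rib on top within 40 of the plate, grip at x = -80; centre of mass near x = -65; round collar 44 tall at the end.
- blue_hooks (a point): Midway between the lower ends of the blue arm's two hook lips: x = 12, y = 0, z = 48 mm in its frame, same axes. Steel tabs at y = -24 and +24, each 14 mm wide, stick out of the plate's rear face: stem 9 long, z 62 to 74, ending in a lip 6 thick (x 9 to 15), z 48 to 74.
- slots (a point): Upright's front face, midway between its slots at their lower edges, 122 mm above the table; x into the face, y left, z up. mm: sheet 5 thick, 110 wide, top z 60; slots 34 wide at y = -24, +24, z 0 to 46. Arm's underside enters at z = -38 (centred), goes in till plate meets sheet, then down 24 to z = -62 (seated; may lean 5 deg). Fixed; granite base 40 high, 170 wide, reaches 130 in front.
- orange_arm: Orange gauge arm standing beside the blue one: same shape and hooks, but a square steel fork at its end instead of the round collar. Not to be used or disturbed. Origin and axes as on the blue arm.
There are look-alikes about, which are no part of the job. Leave any green or red look-alike of the blue_arm alone.

How it is judged:
By the outcome, as a careful person would: the job done as asked, in the order asked, and still so for the second after the job is handed in, with the robot touching nothing.
It also fails if it takes over 40 s, if anything falls off the work surface, if the arm or the gripper's body presses on something with over 40 N, if the wrist force passes 120 N, or if a joint passes its speed limit or range.

ROBOT

A 7-joint arm with a two-finger parallel gripper is mounted at the origin on the work surface. World frame = base frame: x ahead of the robot, y to its left, z up, the work surface at z = 0. Lengths are in m, angles in rad, forces in N, time in s.
With the tool pointing down it reaches from about 0.4 to 0.875 m from the base axis. Payload 19.3 kg.
Tool frame: the origin (TCP) lies midway between the tips of the shut fingers; the grasp point (between the pads) lies 19 mm behind it; z points along the fingers, y is the line along which they close (so a half turn about z gives the same grasp; the last joint's range is limited). The gripper opens to 85 mm and grips with 20 to 120 N. Pads are 22 mm wide; open, the fingers measure 114 mm over their backs; the gripper's body (76 mm by 85 mm) begins 54 mm behind the grasp point. The pads swing forward as they close: fully open they stand 13 mm farther back than shut.
Start: joints at [1.076, 0.521, -0.036, 1.599, 0.021, 1.021, -0.113], TCP at [0.258, -0.569, 0.231] pointing down, gripper open.
Joint ranges: [-2.91, 2.91], [-0.3, 2.13], [-1.5, 1.42], [0.17, 2.43], [-1.26, 4.41], [0.16, 1.93], [-2.52, 2.52]. Speed limits (rad/s): [1.89, 1.89, 2.39, 2.39, 3.01, 3.01, 3.01].

INTERFACE

Orientations are given as a unit quaternion [w, x, y, z].
In Python, from rig import bot, camera, calibration, find_in, regions_of, place_of gives the robot as it stands. Calls block until the motion is done:
- bot.movep(position, orientation): joint-space move of the TCP to a pose.
- bot.move_linear(position, max_speed=0.15, frame=None, f_stop=None): straight line of the TCP; frame=None keeps the orientation; max_speed is the mean speed in m/s. With f_stop (N) it stops when the force on the tool has changed by that much, and returns True; else False.
- bot.move_j(angles): joint-space move.
- bot.command_gripper(opening, grasp_force=None): finger opening in m; grasp_force is the grip in N (None keeps the last); returns when the fingers have stopped.
- bot.sleep(seconds).
- bot.ik(position, orientation): joint angles nearest the present ones, or None.
- bot.observe(): the state.
- camera(name): name is "scene" or "side" or "wrist"; returns the picture (384x512x3 uint8, blue, green, red); there is no depth.
- calibration(name): a dict with "camera_matrix" (3x3 intrinsics, pixels), "eye" and "attitude" of the camera in the world; the wrist camera has in their place "mount" (4x4, takes a point from camera to tool coordinates, whose origin is the TCP and whose axes are the flange's). Camera axes: x right, y up, looking along -z (the intrinsics and any distortion apply to the point x, -y, -z); pixel columns grow to the right and rows downward; lengths in m; the calibration is good to about 2 mm. The wrist camera is an equidistant fisheye: a pixel r from the principal point sees the ray r / f radians off the axis. A picture is of the moment at which its call begins: read the wrist's pose just before it. calibration takes no time and is no camera call.
A pose or a line that the arm cannot do raises bot.MotionError and nothing moves.
- bot.finish_job(): hands the job in; it is judged then, once.
Trained networks look in the newest picture that a camera, given by its name, has taken for a name from the list of things; names that differ only in an ending like _2 or _b are one class to them, and where a whole thing is asked for, a point or a joint stands for the part that bears it (a point fixed in the world has none). Each returns a list of dicts, best first, with "confidence" (0 to 1); they miss things now and then, are a little off and sometimes report something else, mostly with a low value. They report only what shows in the picture. A call takes as long as a camera call. They do not tell look-alikes from the thing itself.
- find_in(camera, label): "location" ([x, y, z] in m, in world coordinates, good to about 4 mm: the middle of the surface that is visible of it).
- regions_of(camera, label): "pixels" (384x512 bool, what is visible of it).
- place_of(camera, label): "location" ([x, y, z] in m, in world coordinates, good to about 4 mm: a listed point, or the origin of a listed thing).
The state is a dict: "time": time; "joint_positions": joint angles; "joint_vel": joint speeds; "tau": joint torques, N m; "tool_pos": TCP position; "tool_rot": TCP orientation; "contact_force": force on the tool from outside, world axes, zero at the start; "ft_torque": the same for the moment, N m; "grip_width": finger opening in m; "grip_force": force on a finger pad.
Only numpy, scipy, OpenCV 4.12 (cv2) and the standard library are available. Lean on these libraries where they do the work, as an engineer would, in place of code of your own. Each camera call takes 0.05 s, during which the arm holds its last target. There are 200 camera calls.

## Working session

There is one attempt and no reset: what is moved stays moved. The work goes in short steps, each a Python script; the robot and the scene stay as the last script left them, time stands still between calls to the robot, and variables do not carry over. Pictures are saved under pics/ and viewed, at most 10 in all, crops included, and the job is handed in when it is done.

```bash
mkdir -p pics
python3 - <<'E'
from rig import *
import cv2,numpy as np
ims=[]
for c in("scene","side"):
    im=camera(c);ims.append(im)
    for l in("blue_arm","blue_hooks","slots","orange_arm"):
        print(c,l,[(np.round(d["location"],4).tolist(),round(d["confidence"],2)) for d in place_of(c,l)])
    k=calibration(c);print(k)
cv2.imwrite("pics/a.png",ims[0]);cv2.imwrite("pics/b.png",ims[1])
print(bot.observe())
E
```

```text
scene blue_arm [([0.5622, -0.3075, -0.0008], 0.85), ([0.3012, -0.0788, -0.0018], 0.76), ([0.4432, -0.0806, -0.0021], 0.75), ([0.2984, 0.0965, -0.0017], 0.58)]
scene blue_hooks [([0.2916, 0.0931, 0.0501], 0.97), ([0.3, -0.0741, 0.049], 0.88), ([0.4323, -0.0876, 0.0472], 0.83), ([0.5621, -0.3205, 0.0487], 0.83)]
scene slots [([0.5304, 0.1705, 0.1215], 0.58)]
scene orange_arm [([0.6322, -0.0937, -0.0018], 0.71)]
{'camera_matrix': array([[376.76775684,   0.        , 249.77370956],
       [  0.        , 376.76775684, 185.95061086],
       [  0.        ,   0.        ,   1.        ]]), 'eye': array([ 1.0220099 , -0.08084618,  0.59187458]), 'attitude': array([0.6775876 , 0.30778967, 0.27217883, 0.60996659])}
side blue_arm [([0.2984, -0.0822, 0.0005], 0.82), ([0.296, 0.1011, 0.0], 0.64), ([0.567, -0.3041, -0.0037], 0.63), ([0.4404, -0.0821, 0.0033], 0.56)]
side blue_hooks [([0.2998, -0.0706, 0.0454], 0.9), ([0.2953, 0.0924, 0.0476], 0.84), ([0.4343, -0.0872, 0.0496], 0.8), ([0.5587, -0.3192, 0.0464], 0.69)]
side slots [([0.5325, 0.1669, 0.1201], 0.69)]
side orange_arm [([0.6321, -0.0928, 0.00
[... 368 characters left out ...]
14249 , -0.03629597,  1.59953988,  0.02116184,
        1.02109698, -0.11282989]), 'joint_vel': array([-9.14419182e-04, -5.51370727e-04,  4.10882991e-04, -8.98430461e-05,
       -1.39332435e-03, -1.29905815e-03, -6.72644428e-04]), 'tau': array([-5.10682621e-04, -9.26270270e+01,  1.97742127e+00, -3.70048749e+01,
        1.80953275e-02,  2.53174381e-03,  3.78611242e-05]), 'tool_pos': array([ 0.25754697, -0.56943311,  0.23126099]), 'tool_rot': array([-4.53861486e-05,  9.77539634e-01,  2.10751660e-01,  2.43610940e-06]), 'contact_force': array([-0.55594468, -0.27725369,  0.26911636]), 'ft_torque': array([-0.03266731,  0.00576295, -0.0197066 ]), 'grip_force': 0.0, 'grip_width': 0.08550076748793889}
```

View pics/a.png

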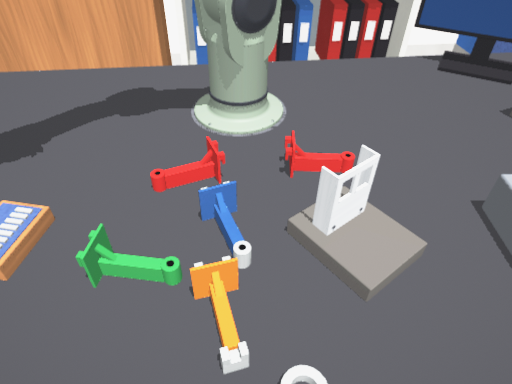

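View pics/b.png

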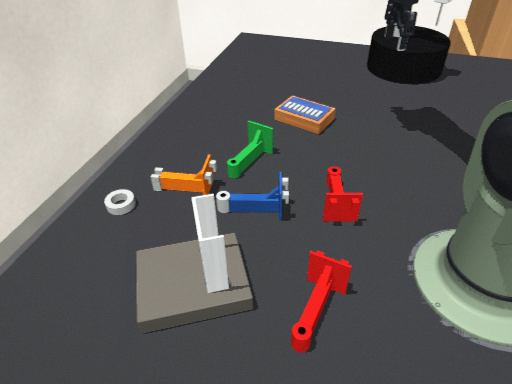

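The scene view shows the blue arm with its plate at (218,200) and collar at (242,255), orange just in front of it. The upright stands at (345,190), with the base reaching to the lower right, so its front faces +x+y. In the side view blue is at (255,203) and the upright at (210,245). I'll zoom in to get the yaws.

Run:
```python
import cv2,numpy as np
a=cv2.imread("pics/a.png");b=cv2.imread("pics/b.png")
def c(i,x,y):
    o=cv2.resize(i[y:y+100,x:x+130],None,fx=3,fy=3,interpolation=cv2.INTER_CUBIC)
    for k in range(0,130,10): cv2.line(o,(k*3,0),(k*3,6 if k%50 else 14),(0,255,255),1)
    for k in range(0,100,10): cv2.line(o,(0,k*3),(6 if k%50 else 14,k*3),(0,255,255),1)
    cv2.putText(o,f"{x},{y}",(20,20),0,.5,(0,255,255));return o
cv2.imwrite("pics/c.png",np.vstack([np.hstack([c(a,290,140),c(b,150,180)]),np.hstack([c(a,180,170),c(b,200,155)])]))
```

```text
(no output)
```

View pics/c.png

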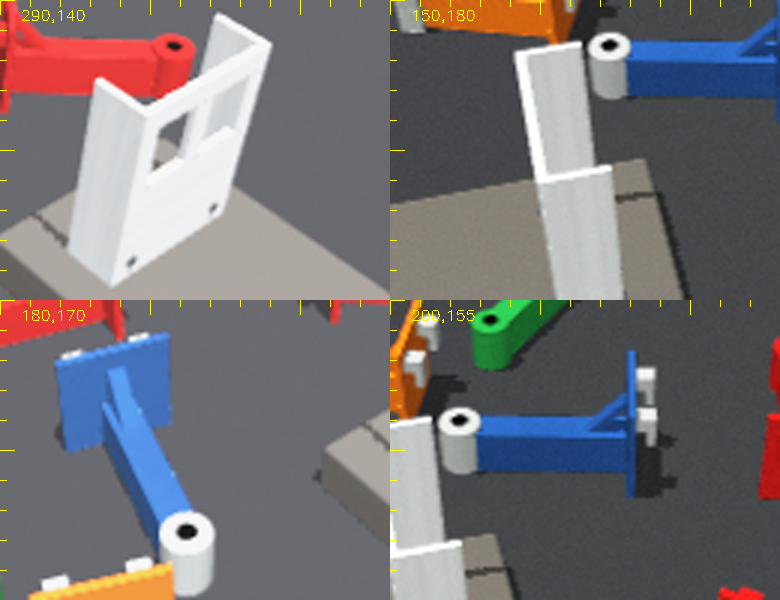

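The zoomed crops show the upright's front top corners at scene (340,178) and (380,155), and side (192,198) and (200,241). The blue collar's top centre is at scene (242,247) and side (223,195). The blue plate's top corners are at scene (199,191) and (237,182).

```bash
cat > h.py <<'E'
from rig import *
import cv2,numpy as np
from scipy.spatial.transform import Rotation as R
def rot(q): return R.from_quat([q[1],q[2],q[3],q[0]])
def ray(c,u,v,z):
    k=calibration(c);K=k["camera_matrix"]
    d=rot(k["attitude"]).apply([(u-K[0,2])/K[0,0],-(v-K[1,2])/K[1,1],-1])
    e=k["eye"];return e+d*(z-e[2])/d[2]
def quat(yaw):  # tool down, tool y = horizontal axis at yaw+90deg (closing line)
    q=(R.from_euler('z',yaw)*R.from_euler('x',np.pi)).as_quat();return np.array([q[3],q[0],q[1],q[2]])
E
python3 - <<'E'
from h import *
for n,c,p,q,z in[("top","scene",(340,177.7),(380,155),.182),("top","side",(200.3,240.7),(191.7,198.3),.182),("bot","scene",(327.3,235),(364,210.7),.04),("blueplate","scene",(199,190.7),(236.7,181.7),.085)]:
    P,Q=ray(c,*p,z),ray(c,*q,z);d=Q-P
    print(n,c,P.round(4),Q.round(4),"len",np.hypot(*d[:2]).round(4),"mid",((P+Q)/2).round(4),"edge angle",np.degrees(np.arctan2(d[1],d[0])).round(1))
print("collar",ray("scene",242.3,247.3,.044).round(4),ray("side",223,195,.044).round(4))
E
```

```text
top scene [0.5558 0.1256 0.182 ] [0.5007 0.2165 0.182 ] len 0.1062 mid [0.5282 0.171  0.182 ] edge angle 121.2
top side [0.502  0.2138 0.182 ] [0.5597 0.124  0.182 ] len 0.1068 mid [0.5309 0.1689 0.182 ] edge angle -57.3
bot scene [0.559  0.1236 0.04  ] [0.5022 0.2163 0.04  ] len 0.1088 mid [0.5306 0.17   0.04  ] edge angle 121.5
blueplate scene [ 0.4565 -0.1183  0.085 ] [ 0.4366 -0.0411  0.085 ] len 0.0798 mid [ 0.4465 -0.0797  0.085 ] edge angle 104.4
collar [ 0.5756 -0.0428  0.044 ] [ 0.5747 -0.0422  0.044 ]
```

```bash
cat >> h.py <<'E'
YB=np.radians(15.7); O=np.array([.4407,-.0813]); GX=.08; TZ=.007
YS=np.radians(31.8); S=np.array([.5305,.169])
def u(y): return np.array([np.cos(y),np.sin(y)])
def st(n):
    o=bot.observe();print(n,"t",round(o["time"],2),"p",o["tool_pos"].round(4),"F",o["contact_force"].round(1),"w",round(o["grip_width"],4),"gf",round(o["grip_force"],1))
E
python3 - <<'E'
from h import *
g=O+GX*u(YB)
bot.movep([*g,.16],quat(YB))
st("above");bot.command_gripper(.06)
print(bot.move_linear([*g,TZ],.12,f_stop=10));st("down")
bot.command_gripper(.0,50);st("grip")
bot.move_linear([*g,TZ+.02],.08);st("lift")
im=camera("scene");im2=camera("side");w=camera("wrist")
for c in("scene","side"):
    for l in("blue_arm","blue_hooks"): print(c,l,[np.round(d["location"],4).tolist() for d in place_of(c,l)])
cv2.imwrite("pics/d.png",np.hstack([cv2.resize(x[110:330,120:400],(400,314)) for x in(im,im2)]))
E
```

```text
above t 2.58 p [ 0.5177 -0.0605  0.16  ] F [-0.6  0.1 -0.2] w 0.0854 gf 0.0
False
down t 4.38 p [ 0.5181 -0.0597  0.0076] F [-0.6  1.4  1.5] w 0.0599 gf 0.0
grip t 4.79 p [ 0.5179 -0.0596  0.0075] F [-1.8  0.9  7.5] w 0.0237 gf 50.0
lift t 5.19 p [ 0.518  -0.0597  0.0275] F [ 0.3 -1.  -4.5] w 0.0229 gf 49.1
scene blue_arm [[0.4427, -0.0798, 0.0168]]
scene blue_hooks [[0.4281, -0.0878, 0.0699], [0.5641, -0.3216, 0.046], [0.2925, 0.0924, 0.0473]]
side blue_arm [[0.2984, -0.0818, 0.0006], [0.2987, 0.0991, -0.0006], [0.5688, -0.3054, -0.0038], [0.4466, -0.0813, 0.0246]]
side blue_hooks [[0.3002, -0.0703, 0.0464], [0.5604, -0.3225, 0.049], [0.2955, 0.09, 0.0487], [0.4338, -0.0877, 0.0702]]
```

View pics/d.png

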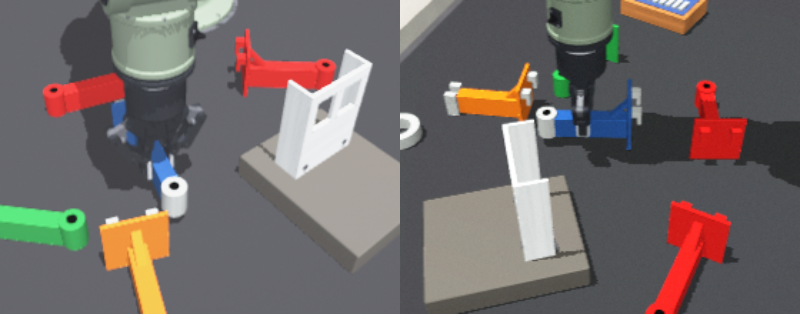

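The gripper holds the blue arm level (collar at (174,190) in the left panel) and orange is untouched. Next I'll carry it in front of the upright.

Run:
```python
from h import *
g=O+GX*u(YB)
p=bot.observe()["tool_pos"]
bot.move_linear([p[0],p[1],.25],.2)
a=S+(GX+.05)*u(YS)
bot.movep([*a,.25],quat(YS))
bot.move_linear([*a,.084+TZ],.15);bot.sleep(.2);st("approach")
ims=[camera("scene"),camera("side")]
for c in("scene","side"):
    for l in("blue_arm","blue_hooks","slots"):
        for d in place_of(c,l):
            q=np.array(d["location"])
            if abs(q[:2]-S).max()<.12:
                r=q[:2]-S; print(c,l,q.round(4),"in slot frame x",-(r@u(YS)).round(4),"y",-(r@u(YS+np.pi/2)).round(4),"z",(q[2]-.122).round(4))
cv2.imwrite("pics/e.png",np.hstack([cv2.resize(ims[0][110:290,240:470],(400,313)),cv2.resize(ims[1][130:310,100:330],(400,313))]))
```

```text
approach t 9.44 p [0.6413 0.2376 0.0917] F [-0.4  0.2 -3.2] w 0.0234 gf 49.1
scene blue_arm [0.5764 0.1965 0.0824] in slot frame x -0.0535 y 0.0008 z -0.0396
scene blue_hooks [0.5646 0.1842 0.1344] in slot frame x -0.037 y 0.0051 z 0.0124
scene slots [0.5337 0.1721 0.1219] in slot frame x -0.0044 y -0.0009 z -0.0001
scene slots [0.5635 0.1881 0.1322] in slot frame x -0.0381 y 0.0012 z 0.0102
side blue_arm [0.5753 0.1953 0.0836] in slot frame x -0.0519 y 0.0013 z -0.0384
side blue_hooks [0.5695 0.1886 0.1307] in slot frame x -0.0435 y 0.0039 z 0.0087
side slots [0.5292 0.1721 0.1193] in slot frame x -0.0005 y -0.0033 z -0.0027
```

View pics/e.png

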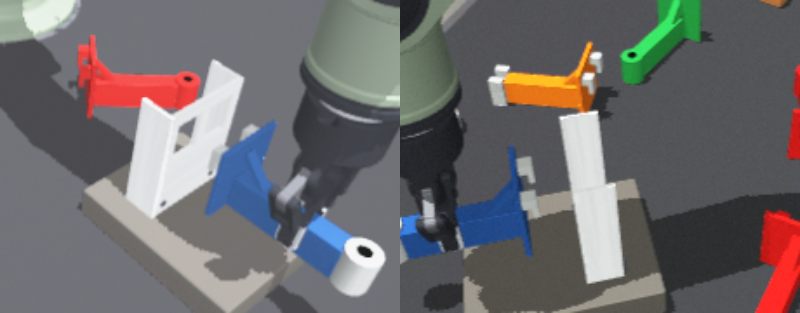

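The hooks face the slots squarely, level and about 2 mm to one side, well inside the ±10 mm clearance. Pushing in with force stop.

```bash
cat >> h.py <<'E'
def rel(n):
    p=bot.observe()["tool_pos"];r=p[:2]-S
    print(n,"origin slot-frame x",(-(r@u(YS))+GX).round(4),"y",(-(r@u(YS+np.pi/2))).round(4),"z",(p[2]-TZ-.122).round(4))
E
python3 - <<'E'
from h import *
sh=.0015*u(YS+np.pi/2)
z=.084+TZ
bot.move_linear([*(S+sh+(GX+.02)*u(YS)),z],.08,f_stop=8);rel("near")
hit=bot.move_linear([*(S+sh+(GX-.012)*u(YS)),z],.02,f_stop=8);print(hit);bot.sleep(.1);rel("in");st("in")
ims=[camera("scene"),camera("side")]
cv2.imwrite("pics/f.png",np.hstack([cv2.resize(ims[0][110:290,240:470],(400,313)),cv2.resize(ims[1][130:310,100:330],(400,313))]))
E
```

```text
near origin slot-frame x -0.0204 y -0.0014 z -0.0377
True
in origin slot-frame x 0.0004 y -0.0013 z -0.0382
in t 11.49 p [0.5974 0.212  0.0908] F [ 5.3  1.  -1.1] w 0.0236 gf 50.6
```

View pics/f.png

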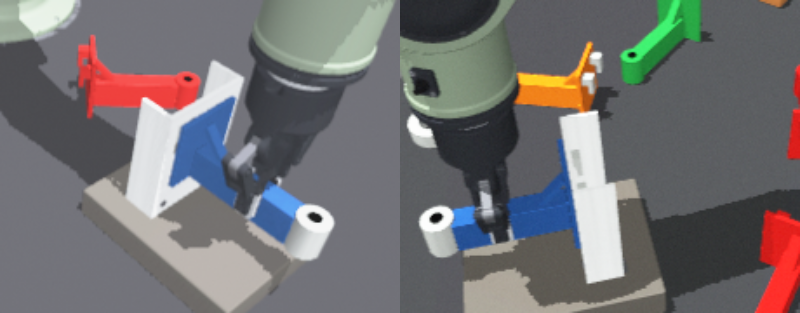

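The plate is flush on the upright (x = 0.4 mm) and the hooks are through. Now lowering.

Run:
```python
from h import *
p=bot.observe()["tool_pos"]; q=p[:2]+.001*u(YS)
hit=bot.move_linear([*q,p[2]-.029],.025,f_stop=8);print(hit);bot.sleep(.1);rel("low");st("low")
ims=[camera("scene"),camera("side")]
for c in("scene","side"):
    for d in place_of(c,"blue_arm"):
        l=np.array(d["location"])
        if abs(l[:2]-S).max()<.1: print(c,l.round(4))
cv2.imwrite("pics/g.png",np.hstack([cv2.resize(ims[0][110:290,240:470],(400,313)),cv2.resize(ims[1][130:310,100:330],(400,313))]))
```

```text
True
low origin slot-frame x 0.0001 y -0.0011 z -0.0634
low t 12.58 p [0.5978 0.212  0.0656] F [ 1.9 -0.4  2.7] w 0.0234 gf 51.2
scene [0.5334 0.1701 0.0591]
side [0.5308 0.1723 0.057 ]
```

View pics/g.png

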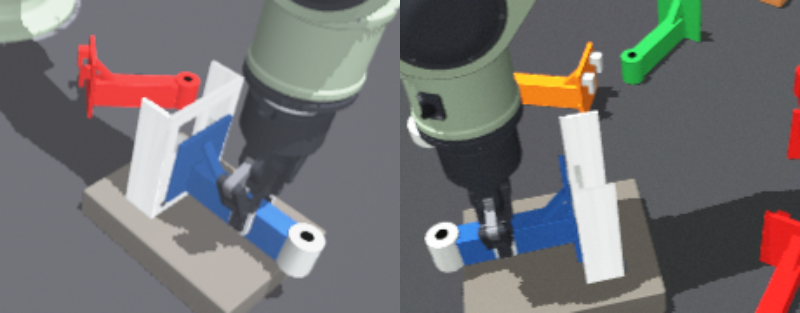

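Seated at z ≈ −62 mm with the weight taken by the upright. Releasing gently and retreating straight up.

Run:
```python
from h import *
bot.command_gripper(.028,20);bot.command_gripper(.06);bot.sleep(.3);st("open")
p=bot.observe()["tool_pos"]
bot.move_linear([p[0],p[1],.25],.12,f_stop=8);st("up")
bot.sleep(.5)
ims=[camera("scene"),camera("side")]
for c in("scene","side"):
    for l in("blue_arm","blue_hooks","orange_arm"):
        for d in place_of(c,l): 
            q=np.array(d["location"])
            if l[0]=="o" or abs(q[:2]-S).max()<.1: print(c,l,q.round(4))
cv2.imwrite("pics/i.png",np.hstack([cv2.resize(ims[0][110:290,240:470],(400,313)),cv2.resize(ims[1][130:310,100:330],(400,313))]))
```

```text
open t 13.72 p [0.5977 0.2121 0.0656] F [-0.7 -0.5 -0.4] w 0.0599 gf 0.0
up t 15.4 p [0.5975 0.212  0.2493] F [ 0.2 -0.5 -0.5] w 0.0603 gf 0.0
scene blue_arm [0.5329 0.1735 0.06  ]
scene blue_hooks [0.5235 0.1642 0.1074]
scene orange_arm [ 0.6353 -0.0948  0.0021]
side blue_arm [0.5296 0.1706 0.0615]
side blue_hooks [0.5254 0.1638 0.1065]
side orange_arm [ 6.348e-01 -9.420e-02 -1.000e-04]
```

View pics/i.png

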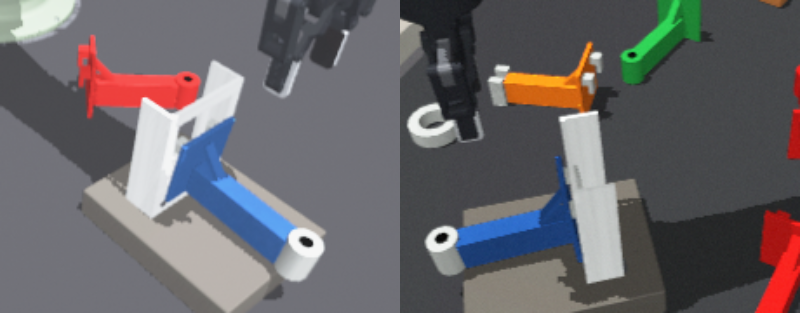

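The blue arm hangs by itself, seated, with its collar at (303,252) in the left panel. The gripper is clear and orange has not moved.

```bash
python3 -c "
from rig import bot
print(bot.finish_job())"
```

```text
the job is handed in; nothing more can be done
None
```

The blue gauge arm hangs by itself, fully seated on the slotted upright; the orange arm was left where it stands, and I handed the job in at about 16 s on the robot's clock (no verdict was returned).

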